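# Hold the test-ball tray under the inspection microscope

## Robot

A 6-joint arm with a two-finger parallel gripper is mounted at the origin on the work surface. World frame = base frame: x ahead of the robot, y to its left, z up, the work surface at z = 0. Lengths are in m, angles in rad, forces in N, time in s.
With the tool pointing down it reaches from about 0.35 to 1 m from the base axis. Payload 7.1 kg.
Tool frame: the origin (TCP) lies midway between the tips of the shut fingers; the grasp point (between the pads) lies 19 mm behind it; z points along the fingers, y is the line along which they close (so a half turn about z gives the same grasp; the last joint's range is limited). The gripper opens to 85 mm and grips with 20 to 120 N. Pads are 22 mm wide; open, the fingers measure 114 mm over their backs; the gripper's body (76 mm by 85 mm) begins 54 mm behind the grasp point. The pads swing forward as they close: fully open they stand 13 mm farther back than shut.
Start: joints at [1.179, 0.423, 1.63, -0, 1.089, -0.019], TCP at [0.228, 0.582, 0.231] pointing down, gripper open.
Joint ranges: [-3, 3], [-0.9, 2.11], [0.09, 2.58], [-1.31, 4.45], [0.11, 2.69], [-2.54, 2.54]. Speed limits (rad/s): [2.39, 2.39, 3.01, 3.14, 3.14, 3.14].

## Interface

Orientations are given as a unit quaternion [x, y, z, w].
In Python, from rig import env gives the robot as it stands.
- The arm moves only by the tool jog_arm, never from a script. Its argument "plan" is one flat list of numbers, 7 for each row, row after row: the turn, a rotation vector about the world's x, y, z in rad, then the shift along the world's x, y, z in cm, then the closure, from -1 (fully open) to 1 (shut). In form: [wx, wy, wz, tx, ty, tz, fingers, wx, wy, wz, tx, ty, tz, fingers, ...]. A call has 1 to 8 rows; each row shifts and turns the commanded pose from where the row before left it; what a row does not reach is not made up. A row lasts 1/12 s, in which the tool goes at most 41.7 mm and 7.16 degrees, less where a joint would pass 70% of its speed; a pose out of reach is approached as far as the arm can. A call with a gripper value outside its range is refused whole. The fingers move at their own pace and stop on an object; "force" is the grip in N (left out, the last holds). Time passes only in rows, so rows that do not move let the fingers close. It gives the time, the measured TCP pose, the force, the opening and the grip force at its end, in the units of the state.
- env.read_state(): the state, without advancing time (a new reading comes with each control period).
- env.get_image(name): name is "scene" or "top" or "wrist"; returns (picture, depth): 384x512x3 uint8, red, green, blue; 384x512 float32, m along the optical axis (not along the pixel's ray), 0 where there is no reading.
- env.get_calibration(name): a dict with "camera_matrix" (3x3 intrinsics, pixels), "k1" (the pictures are not rectified: a ray, as slopes to the right and down, at radius r is drawn at 1 + k1 r^2 times it, then the intrinsics apply), "pose" (4x4, takes a point from camera to world coordinates). Camera axes: x right, y down, z forward; pixel columns grow to the right and rows downward; lengths in m; the calibration is good to about 2 mm. A picture is of the moment at which its call begins: read the wrist's pose just before it. get_calibration takes no time and is no camera call; for the wrist camera it gives the pose at the moment of the call.
- env.sign_off(): hands the job in; it is judged then, once.
Trained networks look in the newest picture that a camera, given by its name, has taken for a name from the list of things; names that differ only in an ending like _2 or _b are one class to them, and where a whole thing is asked for, a point or a joint stands for the part that bears it (a point fixed in the world has none). Each returns a list of dicts, best first, with "conf" (0 to 1); they miss things now and then, are a little off and sometimes report something else, mostly with a low value. They report only what shows in the picture. A call takes as long as a camera call. They do not tell look-alikes from the thing itself.
- env.trace(camera, target): "region" (384x512 bool, what is visible of it) and "location" ([column, row] in pixels, amid what is visible of it).
The state is a dict: "t": time; "joints": joint angles; "dq": joint speeds; "joint_efforts": joint torques, N m; "ee_pos": TCP position; "eef_rot": TCP orientation; "force": force on the tool from outside, world axes, zero at the start; "wrist_torque": the same for the moment, N m; "opening": finger opening in m; "grip_force": force on a finger pad.
Only numpy, scipy, OpenCV 4.12 (cv2) and the standard library are available. Lean on these libraries where they do the work, as an engineer would, in place of code of your own. Each camera call takes 0.05 s, during which the arm holds its last target. There are 200 camera calls.

## Task

The steel ball for the lens drop test lies loose in the pocket of the grey carrying tray. Take the tray lightly by its upright handle (it is a thin moulding: squeeze it gently), carry it without letting the ball roll out of its pocket, and present the ball centred under the lens of the inspection microscope with about 30 mm between the top of the ball and the lens. Finish there, still holding the tray level and still in the air; do not bump the microscope or disturb the other things on the bench.

Things in the scene. Friction and masses are not known exactly. Their poses are not given: they have to be found in the camera images.
- tray: Loose grey plastic tray, 0.11 to 0.18 kg, flat on the bench: a plate 230 mm long (its x, -100 to +130), 60 wide (y), 8 thick. Origin on the underside, below the middle of the upright handle. x points from the handle to the ball pocket, z up. A block on the far end from the pocket (x -100 to -60, 20 mm high in all) about balances the ball
- tray_handle (a point): Centre of the tray's upright handle, 32 mm above the tray's underside: a vertical fin 44 mm long (tray x), 10 mm thick (tray y), from the plate's top at 8 mm up to 49 mm above the underside. Axes as the tray's. Pinch it across its thickness from above; it bears a light grip only, about 20 to 50 N on each face
- tray_pocket (a point): Where the ball's centre lies at rest in mid-pocket: 100 mm ahead of the handle (tray x), 16 mm above the tray's underside. The pocket is a round recess 22 mm wide and only 3 mm deep; the ball can roll a few mm in it and leaves it if the tray is tipped far or jerked. Axes as the tray's
- ball_center (a point): Centre of the loose steel ball, 22 mm in diameter, 44 g, lying in the tray's pocket (its top is 27 mm above the tray's underside)
- lens (a point): Centre of the lens face, the lower end of the upright black microscope barrel, 210 mm above the bench; the barrel is 34 mm wide and reaches up to 326 mm. Its x axis points from the lens to the stand's column, z up; the side away from the column (-x) is open
- microscope: Inspection microscope on its stand, fixed to the bench. Origin on the bench under the lens, axes as the lens's. Base plate 190 x 130 mm, 14 mm high (16 under the lens), from x = -40 to +150; column 18 mm wide at x = +120, 319 mm high; an arm 16 mm thick at 270 mm height carries the barrel
- spectacles: Bystander: brass spectacles standing folded on their rims, 140 mm wide (y), 46 mm high. Origin under the bridge
- screwdriver_block: Bystander: round black rubber block, 76 mm across, with small screwdrivers standing in it up to 110 mm high. Origin in the middle of its underside
- pliers: Bystander: pliers with wooden grips lying flat, 150 mm long (x), 14 mm high. Origin near the pivot, on the bench
There are look-alikes about, which are no part of the job. There is more than one size of the tray; the job needs the middle-sized.

How it is judged:
By the outcome, as a careful person would: the job done as asked, in the order asked, and still so for the second after the job is handed in, while the arm keeps its last pose, push and grip.
It also fails if it takes over 56 s, if anything falls off the work surface, if the arm or the gripper's body presses on something with over 40 N, if the wrist force passes 120 N, or if a joint passes its speed limit or range.

## Working session

There is one attempt and no reset: what is moved stays moved. The work goes in short steps, Python scripts to look and compute and a tool call to move; the robot and the scene stay as the last step left them, time stands still between calls to the robot, and variables do not carry over. Pictures are saved under pics/ and viewed, at most 10 in all, crops included, and the job is handed in when it is done.

Besides the shell and the picture viewer there is one more tool, called after "Emit:" as name(argument=value, ...) on one line, values as JSON. jog_arm: Moves the arm, as the interface text tells. Its arguments: {"type":"object","properties":{"plan":{"type":"array"},"force":{"type":"number"}},"required":["plan"]}

```bash
ls; mkdir -p pics
cat > h.py <<'E'
import numpy as np, cv2
from rig import env
def world(cam,depth,mask=None,uv=None,cal=None):
    c=cal or env.get_calibration(cam);K=np.array(c["camera_matrix"]);P=np.array(c["pose"])
    if uv is None:
        r,cc=np.nonzero(mask&(depth>0)); uv=np.c_[cc,r].astype(float); z=depth[r,cc]
    else:
        uv=np.array(uv,float).reshape(-1,2); z=np.array([depth[int(round(v)),int(round(u))] for u,v in uv])
    d=cv2.undistortPoints(uv.reshape(-1,1,2),K,np.array([c["k1"],0,0,0.])).reshape(-1,2)
    X=np.c_[d*z[:,None],z]
    return X@P[:3,:3].T+P[:3,3]
E
python3 - <<'E'
from h import *
print(env.read_state())
for n in ["scene","top"]:
    im,d=env.get_image(n); cv2.imwrite(f"pics/{n}0.png",im[:,:,::-1]); np.save(f"pics/{n}0.npy",d)
    for t in ["tray","lens","ball_center","tray_handle"]:
        for x in env.trace(n,t): 
            W=world(n,d,x["region"]); print(n,t,round(x["conf"],2),x["location"],x["region"].sum(),np.median(W,0).round(3),W.min(0).round(3),W.max(0).round(3))
E
```

```text
pics
{'t': 0.0, 'joints': array([ 1.17900758e+00,  4.23845984e-01,  1.63072991e+00, -5.48551721e-06,
        1.08857938e+00, -1.90041278e-02]), 'dq': array([-0.00071304, -0.00124327, -0.00075378, -0.00063098, -0.00028623,
        0.00044227]), 'joint_efforts': array([-6.68225293e-04, -5.57389534e+01, -2.81734478e+01, -8.29697638e-05,
        7.34189409e-03, -1.04588705e-05]), 'ee_pos': array([0.22739568, 0.58155924, 0.2305268 ]), 'eef_rot': array([ 1.85313597e-01,  9.82679124e-01, -7.65381000e-04, -1.56974054e-04]), 'force': array([ 0.63159717,  0.19833371, -0.18428067]), 'wrist_torque': array([-0.04015174,  0.01964087, -0.01246515]), 'grip_force': 0.0, 'opening': 0.0852599843954439}
scene tray 0.89 [229.2, 136.3] 1140 [ 0.248 -0.248  0.013] [ 0.084 -0.382 -0.005] [ 0.37  -0.136  0.072]
scene tray 0.79 [183.8, 266.9] 662 [ 0.825 -0.096  0.007] [ 0.735 -0.142 -0.003] [ 0.908 -0.056  0.044]
scene tray 0.64 [199.4, 215.1] 972 [ 0.618 -0.156  0.009] [ 0.506 -0.259 -0.005] [ 0.723 -0.069  0.055]
scene lens 0.7 [288.4, 262.1] 2700 [0.686 0.205 0.016] [ 0.434  0.124 -0.007] [0.767 0.279 0.3
[... 478 characters left out ...]
229 -0.26   0.011] [ 0.091 -0.386 -0.009] [ 0.369 -0.142  0.072]
top tray 0.6 [278.9, 119.0] 553 [ 0.821 -0.099  0.008] [ 0.736 -0.145 -0.005] [ 0.914 -0.056  0.043]
top lens 0.86 [195.4, 152.8] 2059 [0.666 0.194 0.016] [ 0.569  0.127 -0.006] [0.847 0.273 0.348]
top tray_handle 0.91 [327.7, 275.1] 1916 [ 0.228 -0.261  0.011] [ 0.088 -0.381 -0.009] [ 0.369 -0.142  0.072]
top tray_handle 0.83 [276.4, 115.0] 489 [ 0.816 -0.098  0.008] [ 0.736 -0.136 -0.004] [ 0.911 -0.056  0.043]
top tray_handle 0.71 [372.1, 183.7] 440 [ 0.545 -0.429  0.045] [ 0.509 -0.492 -0.004] [ 0.594 -0.395  0.114]
top tray_handle 0.58 [296.9, 169.0] 1013 [ 0.616 -0.163  0.01 ] [ 0.516 -0.259 -0.01 ] [ 0.723 -0.071  0.057]
```

View pictures.

Run:
```python
import cv2,numpy as np
a=cv2.imread("pics/top0.png"); cv2.imwrite("pics/top0b.png",cv2.resize(a[60:340,120:460],None,fx=2.1,fy=2.1,interpolation=2))
```

```text
(no output)
```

View pics/scene0.png

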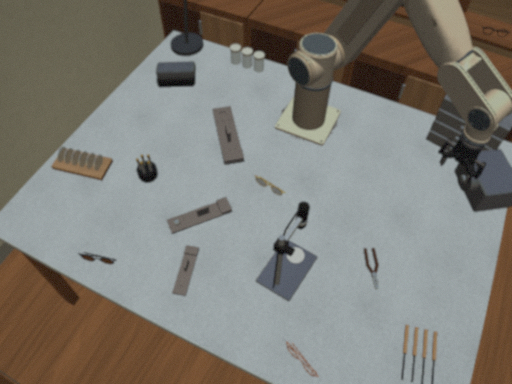

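View pics/top0b.png

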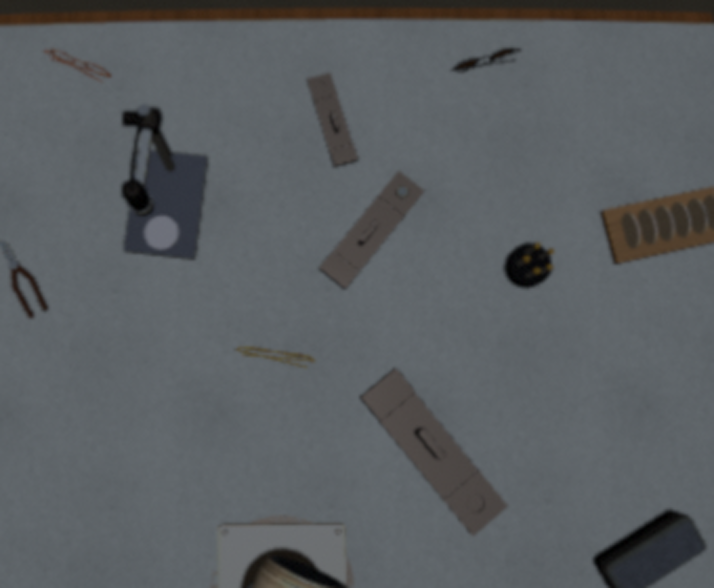

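Run:
```python
from h import *
for n in ["top","scene"]:
    im,d=env.get_image(n) ; im=im.astype(int)
    W=world(n,d,np.ones_like(d,bool)&(d>0)); rc=np.c_[np.nonzero(d>0)]; C=im[rc[:,0],rc[:,1]]
    print(n)
    s=(abs(W[:,0]-.615)<.15)&(abs(W[:,1]+.165)<.13)&(W[:,2]>.004)
    s&=~((W[:,0]>.72))
    T=W[s]; pl=T[T[:,2]<.0125]
    r=cv2.minAreaRect(T[:,:2].astype(np.float32)*1000); print("tray rect",r,len(T))
    h=T[T[:,2]>.035]; print("handle",h.mean(0).round(4),h[:,2].max(),len(h))
    if len(h)>5: print(" handle rect",cv2.minAreaRect(h[:,:2].astype(np.float32)*1000))
    q=T[(T[:,2]>.015)&(T[:,2]<.032)];
    # spread along tray dir
    for lo,hi in((.015,.035),):
        b=T[(T[:,2]>lo)&(T[:,2]<hi)&(T[:,0]>.65)]; e=T[(T[:,2]>lo)&(T[:,2]<hi)&(T[:,0]<.58)]; print("ball?",b.mean(0).round(4),len(b),b[:,2].max() if len(b) else 0,"block?",e.mean(0).round(4),len(e))
    m=(W[:,0]>.5)&(W[:,0]<.9)&(W[:,1]>.08)&(W[:,1]<.32)
    bp=W[m&(W[:,2]>.008)&(W[:,2]<.024)]; print("base",cv2.minAreaRect(bp[:,:2].astype(np.float32)*1000),len(bp))
    disc=W[m&(W[:,2]>.008)&(W[:,2]<.024)&(C.min(1)>120)]; print("disc",disc.mean(0).round(4),len(disc), cv2.minEnclosingCircle(disc[:,:2].astype(np.float32)*1000) if len(disc) else 0)
    for lo in np.arange(.2,.36,.02):
        b=W[m&(W[:,2]>lo)&(W[:,2]<lo+.02)]; print(lo.round(2),len(b),b.mean(0).round(3) if len(b) else"",b.min(0).round(3) if len(b) else"",b.max(0).round(3) if len(b) else"")
```

```text
top
tray rect ((592.1395874023438, -165.15365600585938), (258.9654846191406, 253.1210174560547), 89.72948455810547) 1295
handle [ 0.6059 -0.1544  0.0483] 0.055038097705222944 35
 handle rect ((606.5606689453125, -154.66799926757812), (10.095120429992676, 42.49836730957031), 48.62198257446289)
ball? [ 0.6835 -0.2165  0.0224] 29 0.03047743384386603 block? [ 0.5461 -0.1035  0.0205] 167
base ((700.4658813476562, 198.5181884765625), (233.23316955566406, 390.6800842285156), 89.03483581542969) 1433
disc [nan nan nan] 0 0
0.2 9 [0.729 0.188 0.208] [0.727 0.182 0.2  ] [0.731 0.194 0.218]
0.22 15 [0.622 0.197 0.229] [0.6   0.188 0.222] [0.727 0.212 0.239]
0.24 23 [0.611 0.201 0.253] [0.597 0.173 0.242] [0.741 0.222 0.26 ]
0.26 168 [0.689 0.198 0.275] [0.597 0.172 0.261] [0.746 0.231 0.28 ]
0.28 132 [0.699 0.196 0.286] [0.599 0.173 0.28 ] [0.749 0.23  0.299]
0.3 62 [0.661 0.197 0.313] [0.598 0.183 0.3  ] [0.741 0.22  0.32 ]
0.32 110 [0.637 0.202 0.327] [0.599 0.183 0.32 ] [0.738 0.22  0.34 ]
0.34 35 [0.66  0.2   0.344] [0.631 0.194 0.34 ] [0.701 0.205 0.35 ]
scene
tray rect ((592.7942504882812,
[... 473 characters left out ...]
629  0.2087 0.0148] 236 ((702.8400268554688, 220.8811798095703), 211.5098419189453)
0.2 24 [0.726 0.198 0.212] [0.621 0.191 0.201] [0.752 0.22  0.22 ]
0.22 38 [0.677 0.206 0.228] [0.611 0.189 0.22 ] [0.75  0.224 0.237]
0.24 44 [0.652 0.211 0.251] [0.61  0.185 0.241] [0.75  0.228 0.26 ]
0.26 242 [0.689 0.206 0.274] [0.613 0.176 0.26 ] [0.751 0.233 0.28 ]
0.28 194 [0.71  0.202 0.286] [0.613 0.175 0.28 ] [0.751 0.232 0.3  ]
0.3 96 [0.676 0.203 0.312] [0.598 0.185 0.3  ] [0.741 0.224 0.32 ]
0.32 106 [0.643 0.205 0.327] [0.6   0.185 0.32 ] [0.737 0.223 0.34 ]
0.34 37 [0.665 0.201 0.344] [0.636 0.195 0.34 ] [0.707 0.207 0.35 ]<stdin>:18: RuntimeWarning: Mean of empty slice.
  ret = um.true_divide(
```

Emit:
jog_arm(plan=[0,0,-0.0136,1.58,-3.07,0,-1,0,0,-0.0136,1.58,-3.07,0,-1,0,0,-0.0136,1.58,-3.07,0,-1,0,0,-0.0136,1.58,-3.07,0,-1,0,0,-0.0136,1.58,-3.07,0,-1,0,0,-0.0136,1.58,-3.07,0,-1,0,0,-0.0136,1.58,-3.07,0,-1,0,0,-0.0136,1.58,-3.07,0,-1], force=30)

```text
t: 1.27
ee_pos: [0.3545, 0.335, 0.2316]
eef_rot: [0.239, 0.971, 0.0, 0.0]
force: [0.2, 0.5, -0.0]
opening: 0.0853
grip_force: 0.0
```

Emit:
jog_arm(plan=[0,0,-0.0136,1.58,-3.07,0,-1,0,0,-0.0136,1.58,-3.07,0,-1,0,0,-0.0136,1.58,-3.07,0,-1,0,0,-0.0136,1.58,-3.07,0,-1,0,0,-0.0136,1.58,-3.07,0,-1,0,0,-0.0136,1.58,-3.07,0,-1,0,0,-0.0136,1.58,-3.07,0,-1,0,0,-0.0136,1.58,-3.07,0,-1])

```text
t: 1.93
ee_pos: [0.481, 0.0892, 0.2316]
eef_rot: [0.291, 0.957, 0.0, 0.0]
force: [0.4, -0.1, 0.8]
opening: 0.0855
grip_force: 0.0
```

Emit:
jog_arm(plan=[0,0,-0.0136,1.58,-3.07,0,-1,0,0,-0.0136,1.58,-3.07,0,-1,0,0,-0.0136,1.58,-3.07,0,-1,0,0,-0.0136,1.58,-3.07,0,-1,0,0,-0.0136,1.58,-3.07,0,-1,0,0,-0.0136,1.58,-3.07,0,-1,0,0,-0.0136,1.58,-3.07,0,-1,0,0,-0.0136,1.58,-3.07,0,-1])

```text
t: 2.6
ee_pos: [0.6074, -0.1565, 0.2314]
eef_rot: [0.343, 0.939, 0.0, 0.0]
force: [1.6, -0.1, 0.5]
opening: 0.0853
grip_force: 0.0
```

```bash
cat > look.py <<'E'
from h import *
import sys
cal=env.get_calibration("wrist"); im,d=env.get_image("wrist"); cv2.imwrite(f"pics/{sys.argv[1]}.png",im[:,:,::-1])
s=env.read_state(); print(s["t"],s["ee_pos"].round(4),s["eef_rot"].round(4),s["joints"].round(2))
W=world("wrist",d,d>0,cal=cal)
T=W[(np.hypot(W[:,0]-.6,W[:,1]+.15)<.15)&(W[:,2]>.004)&(W[:,2]<.06)]
print(np.histogram(T[:,2],12))
r=cv2.minAreaRect(T[:,:2].astype(np.float32)*1000); print("tray",r)
h=T[T[:,2]>.035]; print("handle",len(h),h.mean(0).round(4),cv2.minAreaRect(h[:,:2].astype(np.float32)*1000))
b=T[(T[:,2]>.013)&(T[:,2]<.032)&(T[:,0]>.65)];print("ball",len(b),b.mean(0).round(4) if len(b) else"")
E
python3 look.py w1
```

```text
2.65 [ 0.6103 -0.1616  0.2317] [ 3.443e-01  9.389e-01 -9.000e-04  2.300e-03] [-0.28  0.43  1.62 -0.    1.09 -1.14]
(array([5806,  482,  310, 1581,  548,   77,    0,    9,    3,    6,   28,
        332]), array([0.00401756, 0.00787992, 0.01174228, 0.01560464, 0.01946701,
       0.02332937, 0.02719173, 0.0310541 , 0.03491646, 0.03877882,
       0.04264119, 0.04650355, 0.05036591]))
tray ((648.3646240234375, -127.32632446289062), (162.36404418945312, 229.4328155517578), 50.35306930541992)
handle 369 [ 0.6033 -0.1557  0.0474] ((603.9722900390625, -156.86875915527344), (9.846102714538574, 44.28528594970703), 49.95857238769531)
ball 461 [ 0.711  -0.168   0.0176]
```

View pics/w1.png

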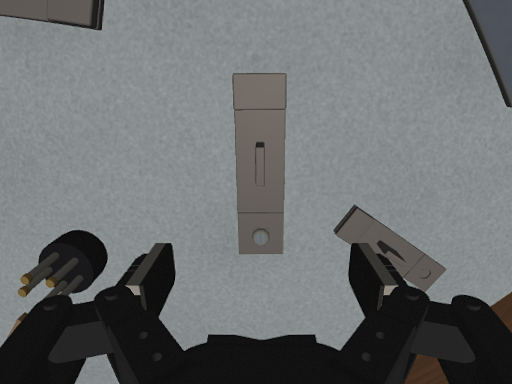

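Emit:
jog_arm(plan=[0,0,0,-0.2,-0.1,-3,-0.5,0,0,0,0,0,-3,-0.3,0,0,0,0,0,-3,0,0,0,0,0,0,-3,0.3,0,0,0,0,0,-3,0.3,0,0,0,0,0,-1.5,0.3,0,0,0,0,0,0,0.3,0,0,0,0,0,0,0.3])

```text
t: 3.32
ee_pos: [0.6044, -0.1555, 0.0658]
eef_rot: [0.342, 0.94, -0.0, -0.001]
force: [-0.4, 0.0, -0.2]
opening: 0.0295
grip_force: 0.0
```

```bash
python3 look.py w2; python3 -c "
from h import *
print(env.read_state()['opening'])"
```

```text
3.3667 [ 0.6053 -0.1558  0.067 ] [3.425e-01 9.395e-01 0.000e+00 4.000e-04] [-0.27  0.64  1.71  0.    0.79 -1.14]
(array([13171,   796,   324,  4758,  2429,   106,    28,    33,    30,
          32,    45,  1160]), array([0.00400515, 0.00780424, 0.01160333, 0.01540242, 0.01920151,
       0.0230006 , 0.02679969, 0.03059878, 0.03439787, 0.03819696,
       0.04199605, 0.04579514, 0.04959423]))
tray ((641.967529296875, -122.608154296875), (161.93862915039062, 213.00637817382812), 50.298587799072266)
handle 1261 [ 0.6023 -0.1554  0.0472] ((604.1692504882812, -157.09896850585938), (9.639766693115234, 44.44044494628906), 50.09836959838867)
ball 650 [ 0.6947 -0.1865  0.018 ]
0.030088114615457105
```

View pics/w2.png

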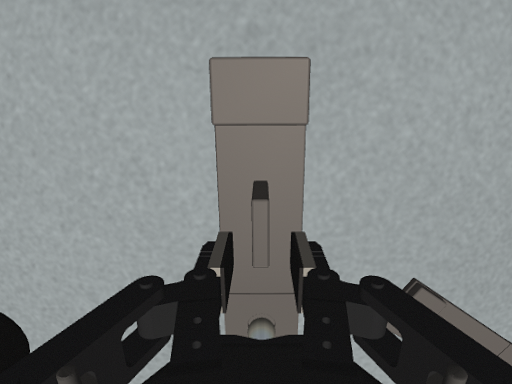

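Emit:
jog_arm(plan=[0,0,0,-0.05,-0.05,-2,0.3,0,0,0,0,0,-2,0.3,0,0,0,0,0,-1,0.3,0,0,0,0,0,0,0.4,0,0,0,0,0,0,0.5,0,0,0,0,0,0,0.6,0,0,0,0,0,0,0.65,0,0,0,0,0,0,0.7], force=30)

```text
t: 4.03
ee_pos: [0.6051, -0.1565, 0.0175]
eef_rot: [0.343, 0.94, 0.0, 0.001]
force: [-0.3, 0.0, -0.5]
opening: 0.0129
grip_force: 0.0
```

Emit:
jog_arm(plan=[0,0,0,0,0,0,0.74,0,0,0,0,0,0,0.78,0,0,0,0,0,0,0.82,0,0,0,0,0,0,0.88,0,0,0,0,0,0,1,0,0,0,0,0,0,1,0,0,0,0,0,0,1,0,0,0,0,0,0,1], force=30)

```text
t: 4.7
ee_pos: [0.6048, -0.1564, 0.0171]
eef_rot: [0.342, 0.94, 0.0, 0.001]
force: [-1.2, -0.9, 5.8]
opening: 0.0095
grip_force: 30.1
```

Emit:
jog_arm(plan=[0,0,0,0,0,0.2,1,0,0,0,0,0,0.5,1,0,0,0,0,0,0.9,1,0,0,0,0,0,1.2,1,0,0,0,0,0,1.4,1,0,0,0,0,0,1.4,1,0,0,0,0,0,1.4,1,0,0,0,0,0,1.4,1])

```text
t: 5.37
ee_pos: [0.6046, -0.1563, 0.1024]
eef_rot: [0.343, 0.94, 0.0, 0.001]
force: [0.2, 0.4, -2.6]
opening: 0.0093
grip_force: 29.2
```

Emit:
jog_arm(plan=[0,0,0,0,0,1.4,1,0,0,0,0,0,1.4,1,0,0,0,0,0,1.4,1,0,0,0,0,0,1.2,1,0,0,0,0,0,0.8,1,0,0,0,0,0,0.5,1,0,0,0,0,0,0.2,1,0,0,0,0,0,0,1])

```text
t: 6.03
ee_pos: [0.6043, -0.1562, 0.1696]
eef_rot: [0.343, 0.94, 0.0, 0.0]
force: [0.1, -0.6, -1.1]
opening: 0.0097
grip_force: 29.2
```

```bash
python3 look.py w3
python3 - <<'E'
from h import *
s=env.read_state(); print(s["force"],s["wrist_torque"],s["opening"])
im,d=env.get_image("scene"); cv2.imwrite("pics/s3.png",cv2.resize(im[120:300,120:340,::-1],None,fx=3,fy=3,interpolation=2))
E
```

```text
6.0833 [ 0.604  -0.1562  0.169 ] [ 3.425e-01  9.395e-01 -0.000e+00 -3.000e-04] [-0.27  0.5   1.68  0.    0.97 -1.14]
(array([ 26,  13,  17,  20,  19,  18,  19,  22,  53, 131, 156,  17]), array([0.00402739, 0.00503568, 0.00604397, 0.00705227, 0.00806056,
       0.00906885, 0.01007714, 0.01108543, 0.01209372, 0.01310202,
       0.01411031, 0.0151186 , 0.01612689]))
tray ((741.746826171875, -122.47999572753906), (11.839969635009766, 45.773658752441406), 15.717249870300293)
handle 0 [nan nan nan] ((0.0, 0.0), (0.0, 0.0), 0.0)
ball 309 [ 0.7412 -0.1204  0.0142]
[-0.48576461  0.12543199 -2.19902714] [-0.0584716   0.00963218 -0.02027462] 0.009573763194795902look.py:9: RuntimeWarning: Mean of empty slice.
  h=T[T[:,2]>.035]; print("handle",len(h),h.mean(0).round(4),cv2.minAreaRect(h[:,:2].astype(np.float32)*1000))
  ret = um.true_divide(
```

View pics/s3.png

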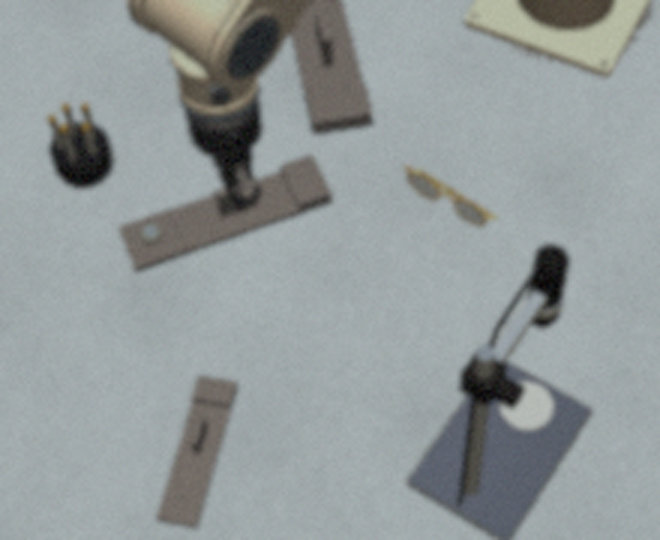

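View pics/w3.png

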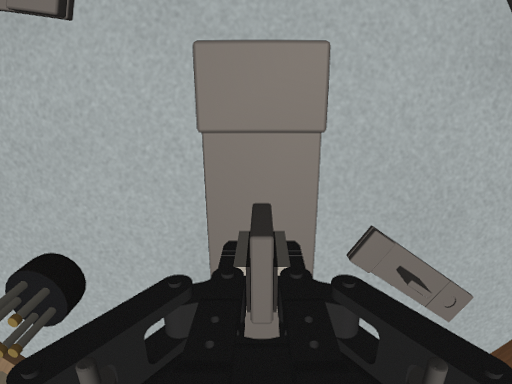

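```bash
cat > tilt.py <<'E'
from h import *
s=env.read_state(); p=s["ee_pos"];q=s["eef_rot"]; a=np.arctan2(2*q[0]*q[1],q[0]**2-q[1]**2)+np.pi  # tray x yaw = tool x yaw +pi
ux=np.array([np.cos(a),np.sin(a)]);uy=np.array([-ux[1],ux[0]])
print("tcp",p.round(4),"trayyaw",np.degrees(a).round(1)%360)
for n in ["wrist","scene","top"]:
    cal=env.get_calibration(n);im,d=env.get_image(n);W=world(n,d,d>0,cal=cal)
    L=np.c_[(W[:,:2]-p[:2])@ux,(W[:,:2]-p[:2])@uy,W[:,2]-p[2]+.0165]
    m=(L[:,0]>-.115)&(L[:,0]<.14)&(abs(L[:,1])<.035)&(L[:,2]>-.02)&(L[:,2]<.045); T=L[m]
    for lo,hi in((-.095,-.065),(-.055,-.03),(.035,.075),(.075,.085),(.115,.128)):
        k=(T[:,0]>lo)&(T[:,0]<hi)&(abs(T[:,1])<.025)
        print(n,lo,hi,k.sum(),(np.median(T[k],0)*1000).round(1) if k.sum() else "")
    b=T[(abs(T[:,0]-.1)<.02)&(abs(T[:,1])<.02)&(T[:,2]>.016)]
    if len(b)>3: print(n,"ball",len(b),(b.mean(0)*1000).round(1),(b[:,2].max()*1000).round(1))
    # barrel
    m=(np.hypot(W[:,0]-.618,W[:,1]-.203)<.035)&(W[:,2]>.19)&(W[:,2]<.335)
    B=W[m]
    if len(B)>20:
        print(n,"barrel",len(B),B.min(0).round(4),B.max(0).round(4),B.mean(0).round(4))
        t=B[B[:,2]>.32]; print("  top",len(t),cv2.minEnclosingCircle(t[:,:2].astype(np.float32)*1000) if len(t)>3 else "")
E
python3 tilt.py
```

```text
tcp [ 0.6038 -0.1561  0.1686] trayyaw 319.9
wrist -0.095 -0.065 7980 [-80.5  -0.2  18.5]
wrist -0.055 -0.03 4659 [-42.9  -0.2   6.3]
wrist 0.035 0.075 645 [61.7 -0.   6. ]
wrist 0.075 0.085 0 
wrist 0.115 0.128 0 
scene -0.095 -0.065 111 [-79.6  -0.6  19.4]
scene -0.055 -0.03 93 [-42.8   1.    8. ]
scene 0.035 0.075 146 [54.8  0.5  6.6]
scene 0.075 0.085 39 [79.9  0.4  6.1]
scene 0.115 0.128 47 [121.5  -0.5   7. ]
scene ball 25 [98.7  3.4 21.4] 29.0
scene barrel 290 [0.5985 0.1893 0.2176] [0.6527 0.2253 0.3346] [0.624  0.2106 0.2884]
  top 66 ((614.3213500976562, 207.92465209960938), 15.445999145507812)
top -0.095 -0.065 4 [-92.3  23.   18.1]
top -0.055 -0.03 0 
top 0.035 0.075 0 
top 0.075 0.085 0 
top 0.115 0.128 0 
top barrel 207 [0.5975 0.1884 0.2228] [0.6517 0.223  0.3328] [0.6137 0.2017 0.297 ]
  top 82 ((614.779541015625, 204.35244750976562), 16.600046157836914)
```

Emit:
jog_arm(plan=[0,0,0.0026,-0.07,0.13,0,1,0,0,0.0078,-0.21,0.4,0,1,0,0,0.013,-0.35,0.67,0,1,0,0,0.018,-0.49,0.94,0,1,0,0,0.0233,-0.63,1.21,0,1,0,0,0.0259,-0.7,1.34,0,1,0,0,0.0259,-0.7,1.34,0,1,0,0,0.0259,-0.7,1.34,0,1])

```text
t: 6.95
ee_pos: [0.5647, -0.0808, 0.1694]
eef_rot: [0.273, 0.962, 0.0, -0.0]
force: [-0.5, -0.3, -2.3]
opening: 0.0097
grip_force: 29.2
```

Emit:
jog_arm(plan=[0,0,0.0259,-0.7,1.34,0.02,1,0,0,0.0259,-0.7,1.34,0.02,1,0,0,0.0259,-0.7,1.34,0.02,1,0,0,0.0259,-0.7,1.34,0.02,1,0,0,0.0259,-0.7,1.34,0.02,1,0,0,0.0259,-0.7,1.34,0.02,1,0,0,0.0259,-0.7,1.34,0.02,1,0,0,0.0259,-0.7,1.34,0.02,1])

```text
t: 7.62
ee_pos: [0.5091, 0.0259, 0.171]
eef_rot: [0.173, 0.985, 0.0, 0.0]
force: [0.8, 0.6, -1.8]
opening: 0.0093
grip_force: 29.2
```

Emit:
jog_arm(plan=[0,0,0.0259,-0.7,1.34,0,1,0,0,0.0259,-0.7,1.34,0,1,0,0,0.0259,-0.7,1.34,0,1,0,0,0.0259,-0.7,1.34,0,1,0,0,0.0259,-0.7,1.34,0,1,0,0,0.0259,-0.7,1.34,0,1,0,0,0.0259,-0.7,1.34,0,1,0,0,0.0259,-0.7,1.34,0,1])

```text
t: 8.28
ee_pos: [0.453, 0.133, 0.171]
eef_rot: [0.07, 0.998, 0.0, 0.0]
force: [-0.7, -1.3, -1.5]
opening: 0.0095
grip_force: 29.2
```

Emit:
jog_arm(plan=[0,0,0.0259,-0.7,1.34,0,1,0,0,0.0259,-0.7,1.34,0,1,0,0,0.0259,-0.7,1.34,0,1,0,0,0.0233,-0.63,1.21,0,1,0,0,0.018,-0.49,0.94,0,1,0,0,0.013,-0.35,0.67,0,1,0,0,0.0078,-0.21,0.4,0,1,0,0,0.0026,-0.07,0.13,0,1])

```text
t: 8.95
ee_pos: [0.415, 0.2061, 0.171]
eef_rot: [-0.001, 1.0, 0.0, 0.0]
force: [0.8, 0.1, -1.9]
opening: 0.0093
grip_force: 29.2
```

```bash
python3 tilt.py
python3 - <<'E'
from h import *
im,d=env.get_image("scene"); cv2.imwrite("pics/s4.png",cv2.resize(im[120:300,160:380,::-1],None,fx=3,fy=3,interpolation=2))
E
```

```text
tcp [0.415  0.2061 0.171 ] trayyaw 0.1
wrist -0.095 -0.065 7993 [-80.5  -0.1  18.4]
wrist -0.055 -0.03 4660 [-43.   -0.1   6.3]
wrist 0.035 0.075 631 [61.6  0.1  6.1]
wrist 0.075 0.085 0 
wrist 0.115 0.128 0 
scene -0.095 -0.065 0 
scene -0.055 -0.03 4 [-50.    2.3   8.9]
scene 0.035 0.075 159 [55.3  0.3  7.9]
scene 0.075 0.085 34 [79.9  5.2  8.4]
scene 0.115 0.128 28 [121.1  11.6   7. ]
scene ball 30 [103.3   5.4  22.3] 28.9
scene barrel 292 [0.6001 0.1898 0.2181] [0.6529 0.2254 0.3347] [0.6242 0.2107 0.2886]
  top 78 ((614.378662109375, 206.70132446289062), 16.872840881347656)
top -0.095 -0.065 0 
top -0.055 -0.03 0 
top 0.035 0.075 20 [ 67.  -19.7   6.7]
top 0.075 0.085 16 [ 80.7 -15.7   7.7]
top 0.115 0.128 49 [121.5  -1.9   7.3]
top ball 16 [ 1.05e+02 -1.00e-01  2.36e+01] 28.0
top barrel 207 [0.5965 0.1882 0.224 ] [0.6519 0.2221 0.3348] [0.6136 0.2017 0.2973]
  top 83 ((615.123046875, 204.99176025390625), 16.086193084716797)
```

View pics/s4.png

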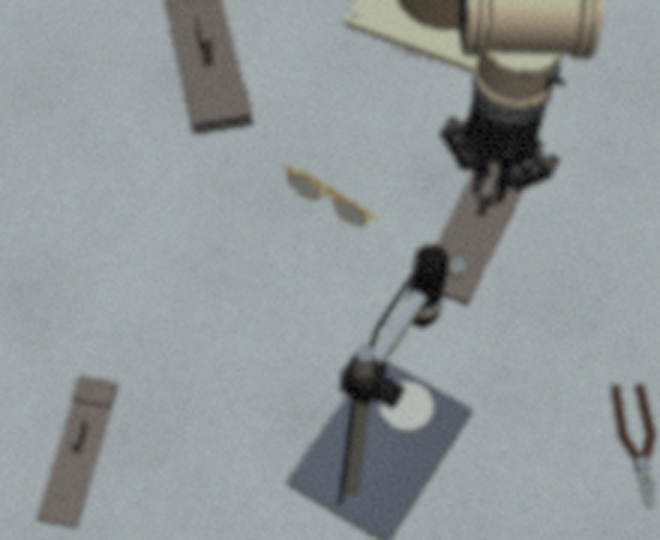

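Run:
```python
from h import *
for n in ["scene","top"]:
    im=cv2.imread(f"pics/{n}0.png").astype(int); d=np.load(f"pics/{n}0.npy")
    W=np.full(d.shape+(3,),9.); W[d>0]=world(n,d,d>0)
    m=(np.hypot(W[...,0]-.62,W[...,1]-.205)<.07)&(abs(W[...,2]-.015)<.012); g=im.min(2)
    t=(np.percentile(g[m],20)+np.percentile(g[m],97))/2; k=(m&(g>t)).astype(np.uint8)
    P=W[k>0]; P=P[np.hypot(*(P[:,:2]-np.median(P[:,:2],0)).T)<.04]
    (c,r)=cv2.minEnclosingCircle(P[:,:2].astype(np.float32)*1000); hull=cv2.convexHull(P[:,:2].astype(np.float32)*1000)
    print(n,t,len(P),P.mean(0).round(4),c,r,cv2.fitEllipse(hull))
```

```text
scene 131.0 177 [0.6131 0.2132 0.0155] (610.44580078125, 207.67884826660156) 31.71453094482422 ((610.7971801757812, 208.84967041015625), (56.456031799316406, 62.800323486328125), 69.31509399414062)
top 79.5 206 [0.6151 0.2068 0.0162] (609.151123046875, 205.51718139648438) 36.35947799682617 ((610.4680786132812, 206.7559051513672), (57.4995002746582, 71.86675262451172), 88.30374908447266)
```

Emit:
jog_arm(plan=[0,0,0,0.09,0,0,1,0,0,0,0.27,0,0,1,0,0,0,0.45,0,0,1,0,0,0,0.63,0,0,1,0,0,0,0.81,0,0,1,0,0,0,0.9,0,0,1,0,0,0,0.9,0,0,1,0,0,0,0.9,0,0,1])

```text
t: 9.82
ee_pos: [0.4661, 0.2056, 0.1709]
eef_rot: [0.0, 1.0, 0.0, 0.0]
force: [0.1, 0.8, -1.8]
opening: 0.0094
grip_force: 29.2
```

Emit:
jog_arm(plan=[0,0,0,0.9,0,0,1,0,0,0,0.9,0,0,1,0,0,0,0.9,0,0,1,0,0,0,0.81,0,0,1,0,0,0,0.63,0,0,1,0,0,0,0.45,0,0,1,0,0,0,0.27,0,0,1,0,0,0,0.09,0,0,1])

```text
t: 10.48
ee_pos: [0.5147, 0.2056, 0.1709]
eef_rot: [0.0, 1.0, 0.0, 0.0]
force: [0.4, -0.7, -0.8]
opening: 0.0094
grip_force: 29.2
```

Emit:
jog_arm(plan=[0,0,0,0,0,0,1,0,0,0,0,0,0,1,0,0,0,0,0,0,1,0,0,0,0,0,0,1])

```text
t: 10.82
ee_pos: [0.514, 0.2056, 0.171]
eef_rot: [-0.0, 1.0, -0.0, -0.0]
force: [0.2, 0.1, -2.1]
opening: 0.0094
grip_force: 29.2
```

```bash
python3 tilt.py
python3 - <<'E'
from h import *
o=[]
for n in ("scene","top"):
    im,d=env.get_image(n)
    for t in ("ball_center","lens"):
        for x in env.trace(n,t)[:2]:
            print(n,t,x["conf"],x["location"],x["region"].sum())
    c=im[170:260,220:340] if n=="scene" else im[120:210,160:280]
    o.append(cv2.resize(c[:,:,::-1],(640,480)[:2] if 0 else (400,300),interpolation=2))
cv2.imwrite("pics/s5.png",np.hstack(o))
E
```

```text
tcp [0.514  0.2056 0.171 ] trayyaw 0.0
wrist -0.095 -0.065 7998 [-80.5  -0.1  18.4]
wrist -0.055 -0.03 4653 [-43.   -0.1   6.3]
wrist 0.035 0.075 648 [61.4 -0.3  6.1]
wrist 0.075 0.085 0 
wrist 0.115 0.128 0 
scene -0.095 -0.065 2 [-92.2  23.8  21.1]
scene -0.055 -0.03 4 [-51.8  14.6   7. ]
scene 0.035 0.075 59 [53.2 16.5  7.7]
scene 0.075 0.085 24 [80.8 12.5  8. ]
scene 0.115 0.128 56 [121.1   4.1   7.4]
scene ball 34 [103.5   5.5  23.2] 29.8
scene barrel 291 [0.5975 0.1892 0.2171] [0.6526 0.2254 0.333 ] [0.6241 0.2106 0.2884]
  top 70 ((614.8482666015625, 206.8363494873047), 15.536274909973145)
top -0.095 -0.065 0 
top -0.055 -0.03 0 
top 0.035 0.075 2 [ 70.6 -24.5   8.6]
top 0.075 0.085 6 [ 78.8 -22.7   9.9]
top 0.115 0.128 25 [122.8 -14.    8.3]
top barrel 75 [0.6082 0.1894 0.2403] [0.6516 0.2206 0.3343] [0.6281 0.204  0.3049]
  top 41 ((616.96728515625, 205.3025360107422), 15.472607612609863)
scene ball_center 0.74 [287.1, 264.9] 2638
scene ball_center 0.46 [301.5, 233.9] 32
scene lens 0.67 [286.0, 262.1] 2668
top lens 0.78 [200.7, 145.4] 1441
```

View pics/s5.png

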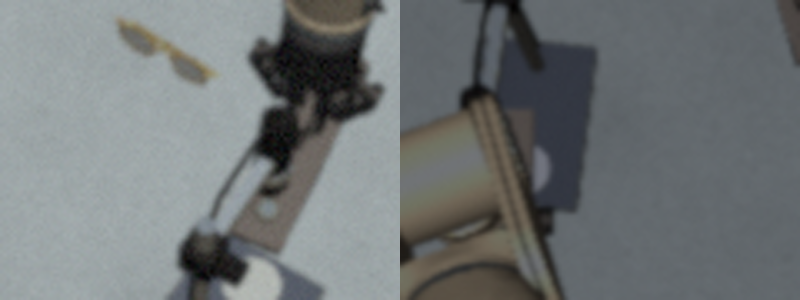

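Run:
```python
from h import *
c=env.get_calibration("scene");K=np.array(c["camera_matrix"]);P=np.array(c["pose"]);print(P[:3,3])
im,d=env.get_image("scene"); x=env.trace("scene","ball_center"); 
for q in x: print(q["conf"],q["location"],q["region"].sum())
q=[q for q in x if q["region"].sum()<100]
W=np.full(d.shape+(3,),9.); W[d>0]=world("scene",d,d>0)
k=(np.abs(W[...,0]-.616)<.025)&(abs(W[...,1]-.208)<.025)&(W[...,2]>.167)&(W[...,2]<.19)
r,cc=np.nonzero(k); print("cloud",len(r),cc.mean(),r.mean(),W[k].mean(0))
from scipy.optimize import least_squares
f=least_squares(lambda p:np.linalg.norm(W[k]-p,axis=1)-.011,[.614,.206,.17],loss="soft_l1",f_scale=.001); print("sphere",f.x)
for u in ([q[0]["location"]] if q else [])+[[cc.mean(),r.mean()]]:
    s=cv2.undistortPoints(np.array([[u]],float),K,np.array([c["k1"],0,0,0.])).ravel()
    v=P[:3,:3]@np.r_[s,1]; print(P[:3,3]+v*(.1698-P[2,3])/v[2])
```

```text
[1.29591186 0.38643678 1.38389189]
0.63 [301.1, 236.2] 41
cloud 40 299.5 233.0 [0.61823689 0.21103082 0.17624622]
sphere [0.6152781  0.21053263 0.1696379 ]
[0.62281796 0.21895058 0.1698    ]
[0.61462338 0.21009697 0.1698    ]
```

Emit:
jog_arm(plan=[0,0,0,0,-0.03,0,1,0,0,0,0,-0.06,0,1,0,0,0,0,-0.06,0,1,0,0,0,0,-0.03,0,1,0,0,0,0,0,0,1,0,0,0,0,0,0,1,0,0,0,0,0,0,1,0,0,0,0,0,0,1])

```text
t: 12.03
ee_pos: [0.5143, 0.2038, 0.1709]
eef_rot: [0.0, 1.0, 0.0, -0.0]
force: [-0.7, -0.6, -1.4]
opening: 0.0097
grip_force: 29.2
```

Run:
```python
from h import *
s=env.read_state(); print(s["t"],s["ee_pos"],s["dq"].round(3))
im,d=env.get_image("scene");W=np.full(d.shape+(3,),9.); W[d>0]=world("scene",d,d>0)
k=(np.abs(W[...,0]-.616)<.025)&(abs(W[...,1]-.208)<.025)&(W[...,2]>.167)&(W[...,2]<.19)
from scipy.optimize import least_squares
f=least_squares(lambda p:np.linalg.norm(W[k]-p,axis=1)-.011,[.614,.206,.17],loss="soft_l1",f_scale=.001); print("sphere",f.x)
print(env.sign_off())
```

```text
12.0333 [0.51430115 0.20377215 0.17093071] [ 0.001 -0.001 -0.003  0.001 -0.001 -0.002]
sphere [0.61505738 0.20900612 0.16987789]
the job is handed in; nothing more can be done
None
```

I handed the job in at about 12 s: the middle tray is held level at 29 N, with the ball in its pocket about 29 mm below the lens and, by my measurements, centred under it to within about 3 mm; nothing was touched on the way.

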